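# Fit the shoulder turntable onto the servo horn of a desktop arm's base

## Robot

A 6-joint arm with a two-finger parallel gripper is mounted at the origin on the work surface. World frame = base frame: x ahead of the robot, y to its left, z up, the work surface at z = 0. Lengths are in mm, angles in rad, forces in N, time in s.
With the tool pointing down it reaches from about 300 to 775 mm from the base axis. Payload 14.6 kg.
Tool frame: the origin (TCP) lies on the centre line of the jaws, within the pads' length; the fingertips stand ahead of it and the grasp point (between the pads) is the TCP (manip.tip_reach is the z of the fingertips in the tool frame, in mm); z points along the fingers, y is the direction in which the jaws open and shut (so a half turn about z gives the same grasp; the last joint's range is limited). The gripper opens to 94 mm and grips with 3 to 60 N. Pads are 16 mm wide; open, the fingers measure 119 mm over their backs; the gripper's body (75 mm by 177 mm) begins 78 mm behind the grasp point.
Start: joints at [1.105, 0.3, 1.521, -0, 1.321, -0.067], TCP at [213.569, 506.831, 224.446] pointing down, gripper open.
Joint ranges: [-3.03, 3.03], [-0.79, 2.21], [0.23, 2.52], [-1.04, 4.18], [0, 3.07], [-2.55, 2.55]. Speed limits (rad/s): [2.22, 2.22, 2.57, 3.14, 3.14, 3.14].

## Interface

Orientations are given as [roll, pitch, yaw] about the fixed x, y, z axes, in that order (R = Rz(yaw) Ry(pitch) Rx(roll)).
In Python, from cell import manip, camera, search_frame, masks_of, tip_of gives the robot as it stands.
- The arm moves only by the tool send_rows, never from a script. Its argument "plan" is a list of rows, each an object with "travel": the shift along the tool's x, y, z in mm, a list of three; "delta_rot": the turn, a rotation vector about the tool's x, y, z in degrees, a list of three; "fingers": the gripper's target within -1 to 1 (shut at 1, half-way at 0, fully open at -1). In form: [{"travel": [dx, dy, dz], "delta_rot": [wx, wy, wz], "fingers": fingers}, ...]. A call has 1 to 20 rows; each row shifts and turns the commanded pose from where the row before left it, along the tool's axes as they then stand; what a row does not reach is not made up. A row lasts 1/8 s, in which the tool goes at most 62.5 mm and 10.7 degrees, less where a joint would pass 70% of its speed; a pose out of reach is approached as far as the arm can. A call is refused whole if a number of a shift passes 62.5 or a number of a turn 10.7, either way. A call with a gripper value outside its range is refused whole. The fingers move at their own pace and stop on an object; "grip_force" is the grip in N (left out, the last holds). Time passes only in rows, so rows that do not move let the fingers close. It gives the time, the measured TCP pose, the force and the opening at its end, in the units of the state.
- manip.read_state(): the state, without advancing time (a new reading comes with each control period).
- camera(name): name is "scene" or "top" or "wrist"; returns a dict with "color" (384x512x3 uint8, red, green, blue), "z_map" (384x512 float32, mm along the optical axis (not along the pixel's ray), 0 where there is no reading), "fov_y" (degrees; the focal length in pixels is half the picture's height over the tangent of half this angle, whatever the lens; pixels are square), "cx", "cy" (the principal point, pixels), "k1" (the pictures are not rectified: a ray, as slopes to the right and down, at radius r is drawn at 1 + k1 r^2 times it, then the intrinsics apply), "world_from_camera" (4x4, takes a point from camera to world coordinates); the wrist camera has in their place "tool_from_camera" (4x4, takes a point from camera to tool coordinates, whose origin is the TCP and whose axes are the flange's). Camera axes: x right, y up, looking along -z (the intrinsics and any distortion apply to the point x, -y, -z); pixel columns grow to the right and rows downward; lengths in mm; the calibration is good to about 2 mm. A picture is of the moment at which its call begins: read the wrist's pose just before it.
- manip.sign_off(): hands the job in, once; it reports no verdict.
Trained networks look in the newest picture that a camera, given by its name, has taken for a name from the list of things; names that differ only in an ending like _2 or _b are one class to them, and where a whole thing is asked for, a point or a joint stands for the part that bears it (a point fixed in the world has none). Each returns a list of dicts, best first, with "confidence" (0 to 1); they miss things now and then, are a little off and sometimes report something else, mostly with a low value. They report only what shows in the picture. A call takes as long as a camera call. They do not tell look-alikes from the thing itself.
- search_frame(name, camera): "at" ([x, y, z] in mm, in the coordinates of the camera as it stood for that picture, good to about 4 mm: the middle of the surface that is visible of it).
- masks_of(name, camera): "region" (384x512 bool, what is visible of it).
- tip_of(name, camera): "at" ([x, y, z] in mm, in the coordinates of the camera as it stood for that picture, good to about 4 mm: a listed point, or the origin of a listed thing).
The state is a dict: "clock": time; "joints": joint angles; "qd": joint speeds; "effort": joint torques, N m; "eef_pos": TCP position; "eef_rot": TCP orientation; "wrist_force": force on the tool from outside, world axes, zero at the start; "moment": the same for the moment, N m; "finger_gap": finger opening in mm.
Only numpy, scipy, OpenCV 4.12 (cv2) and the standard library are available. Lean on these libraries where they do the work, as an engineer would, in place of code of your own. Each camera call takes 0.05 s, during which the arm holds its last target. There are 200 camera calls.

## Task

Fit the loose shoulder turntable to the open base of the unfinished desktop arm: set it down gently on the round base and, pressing only lightly, turn it until the cross-shaped slot in its underside drops over the servo's horn and its disc lies flush on the rim. Then let go of it, and leave the other things on the bench where they are.

Things in the scene. Friction and masses are not known exactly. Their poses are not given: they have to be found in the camera images.
- turntable: The loose part: orange printed disc, 116 mm across, 7 mm thick, a yoke of two cheeks with a black servo between them above, a short boss below. Stands upright on its boss. Origin: on the axis, underside of the boss; z up the axis. Above the origin: boss 0-15 mm, disc 15-22, cheeks 22-72. Mass 0.15 to 0.31 kg.
- yoke (a point): Where to grasp the turntable from above, on its axis, 54 mm above its origin, axes as its own. The cheeks' flat outer faces are 50 mm apart, facing its y (at y = +25 and -25 mm); each cheek is 42 mm wide along x and 7 mm thick, with a round top (radius 21 mm about the height 51 mm).
- slot (a point): Centre of the turntable's underside (its origin). The boss is four lobes within a 61 mm circle, tapered over their lowest 3 mm, parted by a cross-shaped slot 11 mm wide, open below, running along the part's x and y axes: the part fits the horn in four ways, a quarter turn apart.
- base: The arm's base, fixed: orange round printed housing, 116 mm across at the top, on a square 150 mm plywood board, a small box on one side. Origin: underside of the board on the housing's axis; z up. Flat top rim 70 mm above the origin, with an open bore 65 mm across. With the turntable fully home its origin is 55 mm above this one and its disc lies on the rim.
- seat (a point): Centre of the base's bore at the height of the top rim; z up, axes as the base. While slot and horn are not aligned the boss, already guided by the bore, rests on the horn: the turntable's origin is then 8 mm below this point and its disc 7 mm above the rim. Aligned to within about 5 degrees it drops those 7 mm.
- horn_top (a point): Centre of the servo horn's top face, in the bore 8 mm below the rim. The horn is a white plus sign 40 mm across, arms 7.5 mm wide and 6 mm thick, plainly seen from above. It stands at any angle, which is not reported (this point's axes are the base's): align by sight, or turn the part by feel, a quarter turn at most, until it drops.
- foam: Dark grey foam block 55 x 42 x 28 mm lying beside the base; leave it. Origin: centre of its underside.
- screwdriver: Screwdriver 170 mm long lying along its x axis; leave it.
- coaster: Laser-cut plywood wheel, 84 mm across and 4 mm thick, lying flat; leave it. Origin: centre of its underside.
- cardbox: Card box with a blue-grey lid, 64 x 94 x 56 mm; leave it. Origin: centre of its underside.
- link: Orange printed arm link lying flat, 140 x 40 x 14 mm, long along x; leave it. Origin: centre of its underside.
- flange: Orange printed flange without a yoke, 100 mm across and 22 mm high; leave it. Origin: centre of its underside.
- servo (a point): Output of the servo under the horn, on the base's axis, 54 mm above its origin (axes as the base). Without power the servo resists turning with about 0.35 N m, so that pressing hard while turning only drags the horn round; it stops at 1.4 rad to either side. Once the part is home, turning it turns the servo: no matter.
Things that resemble listed ones, but are neither listed nor needed, are in the scene too. What is shaped like the turntable but yellow is not meant.

How it is judged:
By the outcome, as a careful person would: the job done as asked, in the order asked, and still so for the second after the job is handed in, with the robot touching nothing.
It also fails if it takes over 51 s, if anything falls off the work surface, if the arm or the gripper's body presses on something with over 40 N, if the wrist force passes 120 N, or if a joint passes its speed limit or range.

## Working session

There is one attempt and no reset: what is moved stays moved. The work goes in short steps, Python scripts to look and compute and a tool call to move; the robot and the scene stay as the last step left them, time stands still between calls to the robot, and variables do not carry over. Pictures are saved under pics/ and viewed, about 8 in all and at most 12, crops included, and the job is handed in when it is done.

Besides the shell and the picture viewer there is one more tool, called after "Request:" as name([rows], argument=value, ...), one row to a line, values as JSON. send_rows: Moves the arm, as the interface text tells. Its arguments: {"type":"object","properties":{"plan":{"type":"array"},"grip_force":{"type":"number"}},"required":["plan"]}

```bash
mkdir -p pics; ls; cat > h.py <<'E'
import numpy as np, cv2
from cell import manip, camera, search_frame, masks_of, tip_of
from scipy.spatial.transform import Rotation as Ro
def T_of(c,st):
    if "world_from_camera" in c: return np.array(c["world_from_camera"])
    T=np.eye(4);T[:3,:3]=Ro.from_euler('xyz',st["eef_rot"]).as_matrix();T[:3,3]=st["eef_pos"]
    return T@np.array(c["tool_from_camera"])
def cloud(c,T):
    h,w=c["z_map"].shape;f=h/2/np.tan(np.radians(c["fov_y"])/2)
    K=np.array([[f,0,c["cx"]],[0,f,c["cy"]],[0,0,1]])
    v,u=np.mgrid[:h,:w];p=np.stack([u.ravel(),v.ravel()],1).astype(float)[:,None]
    d=(p[:,0]-[c["cx"],c["cy"]])/f
    s=d.copy()
    for _ in range(20): s=d/(1+c["k1"]*(s**2).sum(1,keepdims=True))
    z=c["z_map"].ravel().astype(float)
    P=np.stack([s[:,0]*z,-s[:,1]*z,-z,np.ones_like(z)],1)@T.T
    return P[:,:3].reshape(h,w,3)
def app(T,p): return (T@np.r_[p,1])[:3]
def save(n,c,s=1.5): cv2.imwrite(f'pics/{n}.png',cv2.resize(c["color"][:,:,::-1],None,fx=s,fy=s))
E
python3 - <<'E'
from h import *
st=manip.read_state();print(st)
for cam in("top","scene"):
    c=camera(cam);T=T_of(c,st);save(cam,c)
    np.savez(f'{cam}.npz',P=cloud(c,T),col=c["color"],T=T)
    for n in("turntable","yoke","slot","base","seat","horn_top","foam","cardbox","flange"):
        for r in tip_of(n,cam)[:3]: print(cam,n,round(r["confidence"],2),app(T,r["at"]).round(0))
E
```

```text
pics
{'clock': 0.0, 'joints': array([ 1.10542025e+00,  3.00447436e-01,  1.52155905e+00,  6.30518061e-06,
        1.32071372e+00, -6.65889417e-02]), 'qd': array([ 0.00010822,  0.00133578,  0.00251708, -0.00010613,  0.00199517,
        0.00029999]), 'effort': array([ 7.22408895e-04, -5.31803513e+01, -3.52744102e+01,  7.08603440e-02,
        2.43866531e-02, -4.72552301e-05]), 'eef_pos': array([213.4551619 , 506.63361879, 223.90862164]), 'eef_rot': array([-3.14046800e+00, -8.11212061e-05,  2.74280391e+00]), 'wrist_force': array([-0.13347761, -0.34307974, -0.13716593]), 'moment': array([0.02661602, 0.00737556, 0.00697748]), 'finger_gap': 93.80330960866101}
top turntable 0.89 [318. 275.  -0.]
top turntable 0.87 [487. 229.   1.]
top turntable 0.21 [ 573. -183.   72.]
top yoke 0.88 [491. 225.  59.]
top yoke 0.82 [319. 273.  57.]
top slot 0.78 [490. 226.   1.]
top slot 0.74 [318. 275.  -2.]
top base 0.74 [ 570. -182.   -1.]
top base 0.49 [ 688. -146.   -2.]
top seat 0.67 [ 679. -412.   -2.]
top seat 0.62 [ 571. -182.   50.]
top seat 0.56 [ 572. -185.   70.]
top horn_top 0.86 [ 571. -182.   65.]
top horn_top 0.34 [489. 226.  57.]
top foam 0.57 [ 692. -146.   -0.]
top cardbox 0.92 [772. 183.  -1.]
top flange 0.8 [ 683. -411.   -1.]
scene turntable 0.97 [322. 271.   1.]
scene turntable 0.66 [494. 227.  -0.]
scene yoke 0.59 [321. 269.  46.]
scene yoke 0.57 [495. 227.  50.]
scene yoke 0.18 [ 681. -412.   -0.]
scene slot 0.69 [320. 272.  -3.]
scene slot 0.62 [486. 226.  -5.]
scene slot 0.57 [495. 228.  52.]
scene base 0.66 [ 579. -183.   -4.]
scene seat 0.74 [ 573. -184.   67.]
scene horn_top 0.78 [ 576. -185.   65.]
scene foam 0.78 [ 701. -153.   -2.]
scene foam 0.39 [ 773. -155.    3.]
scene cardbox 0.86 [767. 184.   1.]
scene cardbox 0.36 [ 774. -154.    4.]
scene flange 0.75 [ 683. -413.    3.]
scene flange 0.48 [485. 225.  -7.]
```

View pics/top.png

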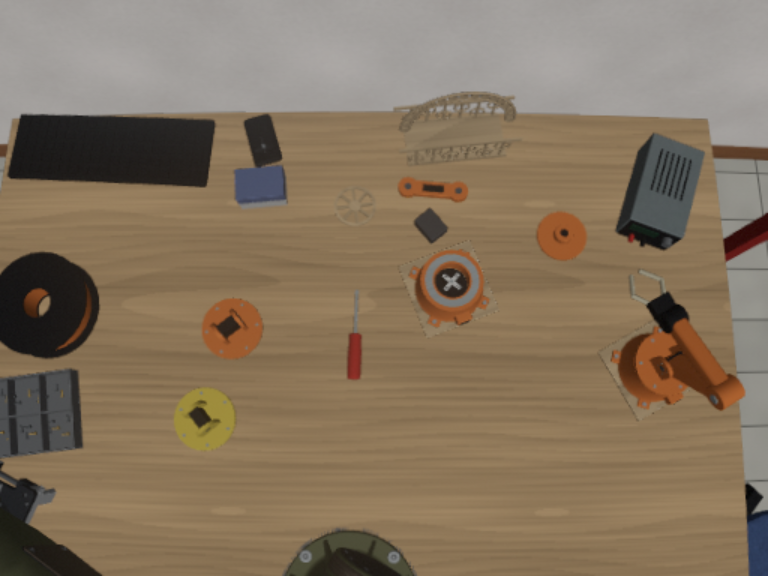

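View pics/scene.png

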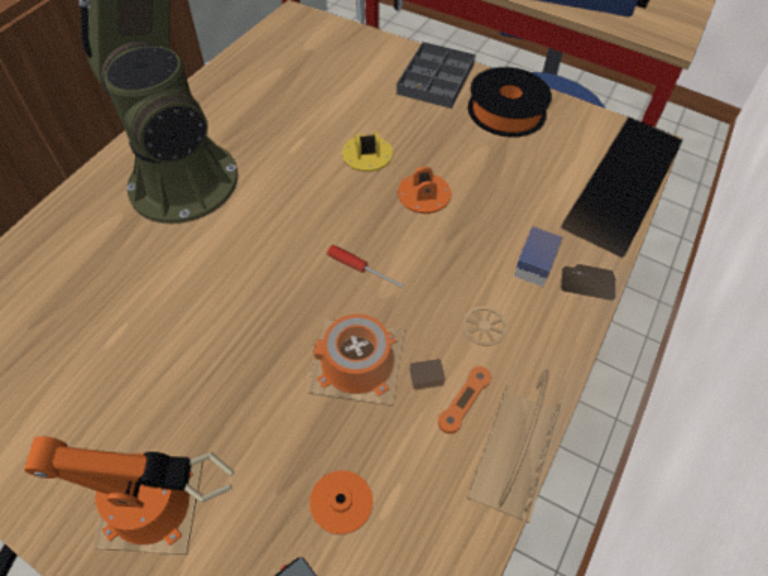

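The top view shows the orange turntable at (232,328), the yellow look-alike at (205,419), and the base with its white horn at (452,282). The scene view agrees. Next I estimate the yoke and horn angles and work out the approach.

```bash
cat >> h.py <<'E'
def rel(target,yaw=None,st=None):
    st=st or manip.read_state();R=Ro.from_euler('xyz',st["eef_rot"])
    d=R.inv().apply(np.array(target)-st["eef_pos"])
    out=[d.round(1)]
    if yaw is not None:
        G=Ro.from_euler('xyz',[np.pi,0,yaw]);out.append(np.degrees((R.inv()*G).as_rotvec()).round(2))
    return out
def horn(P,col,c0,zc=62):
    # white plus: in-bore points, low saturation and bright
    hsv=cv2.cvtColor(col,cv2.COLOR_RGB2HSV)
    m=(np.hypot(P[...,0]-c0[0],P[...,1]-c0[1])<26)&(hsv[...,2]>150)&(hsv[...,1]<60)&(abs(P[...,2]-zc)<8)
    q=P[m][:,:2];c=q.mean(0)
    for _ in range(3):
        d=q-c;r=np.hypot(*d.T);a=np.arctan2(d[:,1],d[:,0]);s=(r>8)
        ang=np.angle((r[s]*np.exp(4j*a[s])).sum())/4
    return m.sum(),c,np.degrees(ang),np.median(P[m][:,2])
def yoke(P,c0,zlo=25,zhi=85):
    m=(np.hypot(P[...,0]-c0[0],P[...,1]-c0[1])<45)&(P[...,2]>zlo)&(P[...,2]<zhi)
    q=P[m][:,:2].astype(np.float32)
    (c,s,a)=cv2.minAreaRect(q);return m.sum(),c,s,a
E
python3 - <<'E'
from h import *
D=np.load('top.npz');P,col=D['P'],D['col']
print(horn(P,col,(572,-183)));print(yoke(P,(490,226)))
print("disc",[P[(np.hypot(P[...,0]-490,P[...,1]-226)<75)&(abs(P[...,2]-22)<5)].mean(0)])
c=camera("wrist");print(np.array(c["tool_from_camera"]).round(3),c["fov_y"])
print(rel([440,226,330],0))
E
```

```text
(np.int64(20), array([ 571.2992337 , -182.74837923]), np.float64(-39.769039843390246), np.float64(61.46836431876636))
(np.int64(337), (488.22705078125, 224.66363525390625), (81.06488800048828, 85.22518920898438), 63.59330368041992)
disc [array([486.99459648, 226.02772154,  22.39118059])]
[[  -0.       0.974    0.228   65.327]
 [   1.       0.      -0.      -0.283]
 [  -0.       0.228   -0.974 -160.264]
 [   0.       0.       0.       1.   ]] 61.80640590674079
[array([-317.7, -170.9, -105.6]), array([ -0.  ,  -0.  , 157.15])]
```

Request:
send_rows([
  {"travel":[-40,-17,2],"delta_rot":[0,0,0],"fingers":-1},
  {"travel":[-46,-19,3],"delta_rot":[0,0,0],"fingers":-1},
  {"travel":[-46,-19,3],"delta_rot":[0,0,0],"fingers":-1},
  {"travel":[-46,-19,3],"delta_rot":[0,0,0],"fingers":-1},
  {"travel":[-46,-19,3],"delta_rot":[0,0,0],"fingers":-1},
  {"travel":[-46,-19,3],"delta_rot":[0,0,0],"fingers":-1},
  {"travel":[-46,-19,3],"delta_rot":[0,0,0],"fingers":-1},
  {"travel":[-46,-20,4],"delta_rot":[0,0,0],"fingers":-1},
  {"travel":[0,0,0],"delta_rot":[0,0,0],"fingers":-1},
  {"travel":[0,0,0],"delta_rot":[0,0,0],"fingers":-1},
])

```text
clock: 2.3
eef_pos: [488.2, 227.4, 200.4]
eef_rot: [-3.142, -0.0, 2.743]
wrist_force: [0.0, 1.1, 0.4]
finger_gap: 94.2
```

```bash
python3 - <<'E'
from h import *
st=manip.read_state();print(st["clock"],st["eef_pos"],st["eef_rot"],st["joints"],st["wrist_force"],manip.tip_reach)
c=camera("wrist");T=T_of(c,st);save("w1",c);P=cloud(c,T);np.savez('w1.npz',P=P,col=c["color"],T=T)
for n in("turntable","yoke"):
    for r in tip_of(n,"wrist")[:2]: print(n,round(r["confidence"],2),app(T,r["at"]).round(1))
print(yoke(P,(490,226),30))
m=(np.hypot(P[...,0]-490,P[...,1]-226)<75)&(abs(P[...,2]-22)<4)
q=P[m][:,:2].astype(np.float32);print("disc",cv2.minEnclosingCircle(q),np.median(P[m][:,2]))
E
```

```text
2.3 [488.2081138  227.37591919 200.42114826] [-3.14156150e+00 -3.16370100e-04  2.74254747e+00] [ 3.67758655e-01  2.95353196e-01  1.58426275e+00  2.06843980e-04
  1.26222615e+00 -8.04055340e-01] [0.00945251 1.12513431 0.44040664] 19.0
turntable 0.63 [489.2 227.4  -1.7]
turntable 0.59 [3.198e+02 2.694e+02 1.000e-01]
yoke 0.59 [492.5 227.1  58. ]
(np.int64(1835), (490.7761535644531, 227.0989227294922), (42.163700103759766, 50.56900405883789), 38.60109329223633)
disc ((490.7935485839844, 226.96046447753906), 57.96590805053711) 22.137354506360566
```

View pics/w1.png

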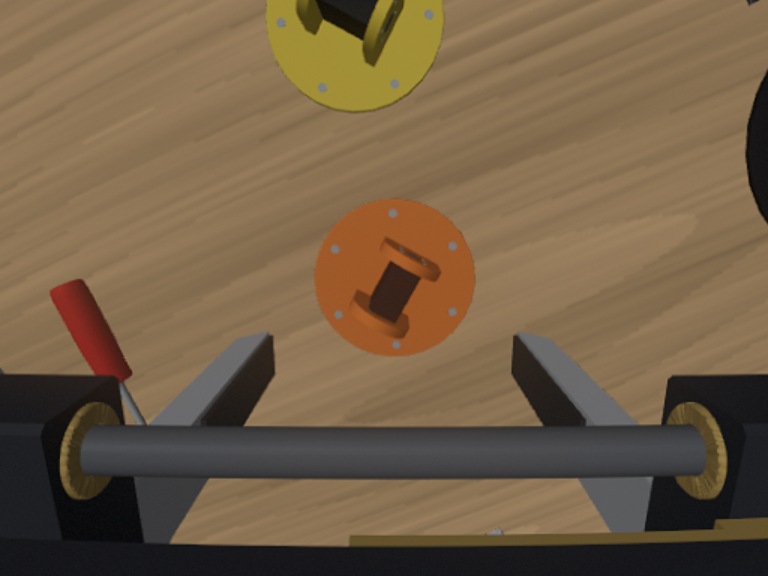

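The wrist view shows the orange part at (395,277). The fitted rectangle is 42 x 50.6 mm at 38.6°, which matches the yoke's size. I'll turn to the yoke's angle and re-measure there so that calibration errors cancel.

Request:
send_rows([
  {"travel":[0,0,0],"delta_rot":[0,0,9.9],"fingers":-1},
  {"travel":[0,0,0],"delta_rot":[0,0,9.9],"fingers":-1},
  {"travel":[0,0,0],"delta_rot":[0,0,9.9],"fingers":-1},
  {"travel":[0,0,0],"delta_rot":[0,0,9.9],"fingers":-1},
  {"travel":[0,0,0],"delta_rot":[0,0,9.9],"fingers":-1},
  {"travel":[0,0,0],"delta_rot":[0,0,9.9],"fingers":-1},
  {"travel":[0,0,0],"delta_rot":[0,0,9.9],"fingers":-1},
  {"travel":[0,0,0],"delta_rot":[0,0,9.9],"fingers":-1},
  {"travel":[0,0,0],"delta_rot":[0,0,9.9],"fingers":-1},
  {"travel":[0,0,0],"delta_rot":[0,0,9.9],"fingers":-1},
  {"travel":[0,0,0],"delta_rot":[0,0,9.9],"fingers":-1},
  {"travel":[1.8,1.9,0],"delta_rot":[0,0,9.6],"fingers":-1},
  {"travel":[0,0,0],"delta_rot":[0,0,0],"fingers":-1},
  {"travel":[0,0,0],"delta_rot":[0,0,0],"fingers":-1},
])

```text
clock: 4.2
eef_pos: [490.8, 227.6, 200.5]
eef_rot: [3.142, -0.0, 0.679]
wrist_force: [-0.4, 0.4, 0.1]
finger_gap: 94.0
```

```bash
python3 - <<'E'
from h import *
st=manip.read_state();print(st["clock"],st["eef_pos"],np.degrees(st["eef_rot"]),st["joints"])
c=camera("wrist");T=T_of(c,st);P=cloud(c,T)
print(yoke(P,(490,226),30))
m=(np.hypot(P[...,0]-490,P[...,1]-226)<75)&(abs(P[...,2]-22)<4)
(x,y),r=cv2.minEnclosingCircle(P[m][:,:2].astype(np.float32));print("disc",x,y,r,np.median(P[m][:,2]))
print(rel([x,y,54],np.radians(38.6)))
E
```

```text
4.2 [490.83980543 227.58052465 200.51831104] [ 1.79999692e+02 -3.07278486e-03  3.89080828e+01] [3.66446161e-01 3.00516060e-01 1.57731253e+00 1.19399314e-05
 1.26371138e+00 1.25816473e+00]
(np.int64(1750), (490.7004699707031, 227.57510375976562), (41.38862991333008, 50.01884460449219), 38.55069351196289)
disc 490.2826843261719 227.28797912597656 58.0954475402832 22.076161372823123
[array([ -0.6,  -0.2, 146.5]), array([-0.  , -0.  ,  0.26])]
```

Request:
send_rows([
  {"travel":[-0.4,0,40],"delta_rot":[0,0,0.3],"fingers":-1},
  {"travel":[0,0,45],"delta_rot":[0,0,0],"fingers":-1},
  {"travel":[0,0,40],"delta_rot":[0,0,0],"fingers":-1},
  {"travel":[0,0,21],"delta_rot":[0,0,0],"fingers":-1},
  {"travel":[0,0,0],"delta_rot":[0,0,0],"fingers":-1},
  {"travel":[0,0,0],"delta_rot":[0,0,0],"fingers":1},
  {"travel":[0,0,0],"delta_rot":[0,0,0],"fingers":1},
  {"travel":[0,0,0],"delta_rot":[0,0,0],"fingers":1},
  {"travel":[0,0,0],"delta_rot":[0,0,0],"fingers":1},
  {"travel":[0,0,0],"delta_rot":[0,0,0],"fingers":1},
  {"travel":[0,0,0],"delta_rot":[0,0,0],"fingers":1},
], grip_force=25)

```text
clock: 5.62
eef_pos: [490.9, 227.0, 54.6]
eef_rot: [-3.142, -0.0, 0.669]
wrist_force: [-0.8, 0.2, 3.0]
finger_gap: 49.7
```

Request:
send_rows([
  {"travel":[0,0,-20],"delta_rot":[0,0,0],"fingers":1},
  {"travel":[0,0,-42],"delta_rot":[0,0,0],"fingers":1},
  {"travel":[0,0,-42],"delta_rot":[0,0,-5.8],"fingers":1},
  {"travel":[0,0,-42],"delta_rot":[0,0,-5.8],"fingers":1},
  {"travel":[-18,16,0],"delta_rot":[0,0,0],"fingers":1},
  {"travel":[-30,27,0],"delta_rot":[0,0,0],"fingers":1},
  {"travel":[-32,29,0],"delta_rot":[0,0,0],"fingers":1},
  {"travel":[-32,29,0],"delta_rot":[0,0,0],"fingers":1},
  {"travel":[-32,29,0],"delta_rot":[0,0,0],"fingers":1},
  {"travel":[-32,29,0],"delta_rot":[0,0,0],"fingers":1},
  {"travel":[-32,29,0],"delta_rot":[0,0,0],"fingers":1},
  {"travel":[-32,29,0],"delta_rot":[0,0,0],"fingers":1},
  {"travel":[-32,29,0],"delta_rot":[0,0,0],"fingers":1},
  {"travel":[-32,29,0],"delta_rot":[0,0,0],"fingers":1},
  {"travel":[-32,29,0],"delta_rot":[0,0,0],"fingers":1},
  {"travel":[-16,14,0],"delta_rot":[0,0,0],"fingers":1},
  {"travel":[-10,8,0],"delta_rot":[0,0,0],"fingers":1},
  {"travel":[0,0,0],"delta_rot":[0,0,0],"fingers":1},
  {"travel":[0,0,0],"delta_rot":[0,0,0],"fingers":1},
])

```text
clock: 8.0
eef_pos: [507.6, -258.9, 200.5]
eef_rot: [-3.141, -0.0, 0.873]
wrist_force: [-0.4, 0.2, -3.8]
finger_gap: 49.8
```

```bash
python3 - <<'E'
from h import *
st=manip.read_state();print(st["clock"],st["eef_pos"],np.degrees(st["eef_rot"]),st["joints"],st["wrist_force"],st["finger_gap"])
c=camera("wrist");T=T_of(c,st);P=cloud(c,T);save("w2",c);np.savez('w2.npz',P=P,col=c["color"],T=T)
print("horn",horn(P,c["color"],(572,-183)))
m=(np.hypot(P[...,0]-572,P[...,1]+183)<75)&(abs(P[...,2]-70)<4)
(x,y),r=cv2.minEnclosingCircle(P[m][:,:2].astype(np.float32));print("rim",x,y,r,np.median(P[m][:,2]))
# held part: disc and yoke in tool/world
m=(np.hypot(P[...,0]-st["eef_pos"][0],P[...,1]-st["eef_pos"][1])<66)&(abs(P[...,2]-(st["eef_pos"][2]-32))<5)
(x,y),r=cv2.minEnclosingCircle(P[m][:,:2].astype(np.float32));print("held disc",m.sum(),x,y,r,np.median(P[m][:,2]))
E
```

```text
8.0 [ 507.59877634 -258.91818125  200.5091501 ] [-1.79989234e+02 -9.19011868e-03  5.00061214e+01] [-5.36040974e-01  3.63705951e-01  1.49314011e+00  1.96581286e-04
  1.28490617e+00  1.61928420e-01] [-0.41058407  0.24180807 -3.77750489] 49.780896912433505
horn (np.int64(588), array([ 573.41449821, -183.33195811]), np.float64(-39.023427811317795), np.float64(62.051323974695975))
rim 573.5571899414062 -183.70851135253906 58.17100143432617 70.24268138761863
held disc 12921 508.5780334472656 -258.402099609375 57.93492889404297 167.96819822831958
```

View pics/w2.png

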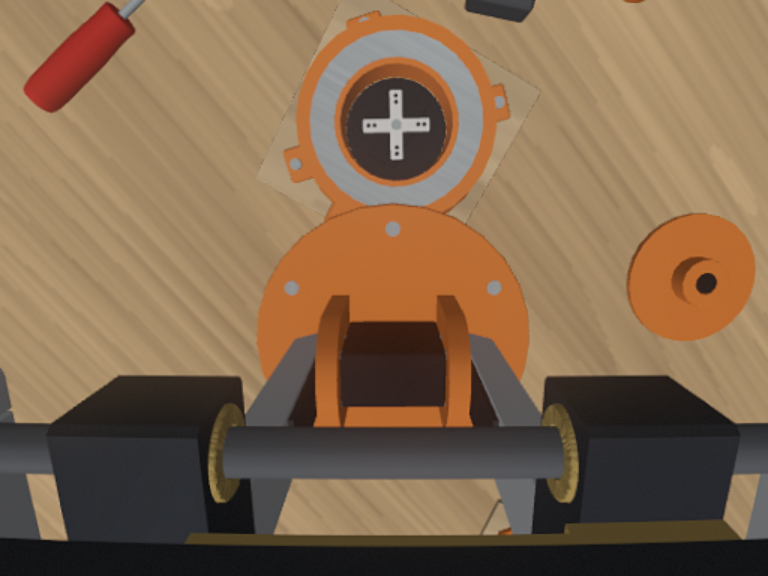

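The horn is a clear plus at (396,124), at 51.0°, and the held part is within about a degree of it. I'll correct the yaw, move over the base and lower the part to just above the rim.

Request:
send_rows([
  {"travel":[0,0,0],"delta_rot":[0,0,-1],"fingers":1},
  {"travel":[20,0.6,0],"delta_rot":[0,0,0],"fingers":1},
  {"travel":[30,1,0],"delta_rot":[0,0,0],"fingers":1},
  {"travel":[30,1,0],"delta_rot":[0,0,0],"fingers":1},
  {"travel":[18.9,0.7,0],"delta_rot":[0,0,0],"fingers":1},
  {"travel":[0,0,25],"delta_rot":[0,0,0],"fingers":1},
  {"travel":[0,0,25],"delta_rot":[0,0,0],"fingers":1},
  {"travel":[0,0,17],"delta_rot":[0,0,0],"fingers":1},
  {"travel":[0,0,0],"delta_rot":[0,0,0],"fingers":1},
  {"travel":[0,0,0],"delta_rot":[0,0,0],"fingers":1},
  {"travel":[0,0,0],"delta_rot":[0,0,0],"fingers":1},
])

```text
clock: 9.43
eef_pos: [572.7, -185.4, 134.5]
eef_rot: [3.14, -0.0, 0.889]
wrist_force: [-0.2, 0.5, -3.4]
finger_gap: 49.8
```

```bash
python3 - <<'E'
from h import *
st=manip.read_state();print(st["clock"],st["eef_pos"],np.degrees(st["eef_rot"]),st["wrist_force"],st["moment"])
print(rel([572.5,-184.1,124.5],np.radians(51)))
c=camera("wrist");T=T_of(c,st);P=cloud(c,T)
for n,z,w in(("held",st["eef_pos"][2]-32,4),):
    m=(np.hypot(P[...,0]-573,P[...,1]+184)<66)&(abs(P[...,2]-z)<w)
    print(n,cv2.minEnclosingCircle(P[m][:,:2].astype(np.float32)),np.median(P[m][:,2]))
E
```

```text
9.425 [ 572.72020031 -185.37176378  134.47398864] [ 1.79911614e+02 -2.68545455e-02  5.09478524e+01] [-0.218012    0.47032153 -3.37177284] [-0.12806552  0.11633094  0.06141161]
[array([ 0.8, -1. , 10. ]), array([ 0.09, -0.03, -0.05])]
held ((573.7130126953125, -184.81251525878906), 57.73456573486328) 101.92486500600612
```

Shift by (0.8, -1), then lower slowly. The rim entry is at about TCP z 124.5 and the horn at about 116.5.

Request:
send_rows([
  {"travel":[0.8,-1,0],"delta_rot":[0,0,0],"fingers":1},
  {"travel":[0,0,3],"delta_rot":[0,0,0],"fingers":1},
  {"travel":[0,0,3],"delta_rot":[0,0,0],"fingers":1},
  {"travel":[0,0,2],"delta_rot":[0,0,0],"fingers":1},
  {"travel":[0,0,2],"delta_rot":[0,0,0],"fingers":1},
  {"travel":[0,0,2],"delta_rot":[0,0,0],"fingers":1},
  {"travel":[0,0,0],"delta_rot":[0,0,0],"fingers":1},
  {"travel":[0,0,0],"delta_rot":[0,0,0],"fingers":1},
])

```text
clock: 10.48
eef_pos: [572.1, -184.0, 121.5]
eef_rot: [3.142, -0.0, 0.889]
wrist_force: [-0.0, 0.1, -2.7]
finger_gap: 50.0
```

Request:
send_rows([
  {"travel":[0,0,1.5],"delta_rot":[0,0,0],"fingers":1},
  {"travel":[0,0,1.5],"delta_rot":[0,0,0],"fingers":1},
  {"travel":[0,0,1],"delta_rot":[0,0,0],"fingers":1},
  {"travel":[0,0,1],"delta_rot":[0,0,0],"fingers":1},
  {"travel":[0,0,0],"delta_rot":[0,0,0],"fingers":1},
  {"travel":[0,0,0],"delta_rot":[0,0,0],"fingers":1},
])

```text
clock: 11.22
eef_pos: [572.0, -184.0, 116.5]
eef_rot: [-3.142, 0.0, 0.889]
wrist_force: [0.7, 0.5, -3.1]
finger_gap: 50.1
```

Request:
send_rows([
  {"travel":[0,0,1],"delta_rot":[0,0,0],"fingers":1},
  {"travel":[0,0,1],"delta_rot":[0,0,0],"fingers":1},
  {"travel":[0,0,1],"delta_rot":[0,0,0],"fingers":1},
  {"travel":[0,0,0],"delta_rot":[0,0,0],"fingers":1},
  {"travel":[0,0,0],"delta_rot":[0,0,0],"fingers":1},
])

```text
clock: 11.85
eef_pos: [572.1, -184.0, 113.5]
eef_rot: [3.141, -0.0, 0.889]
wrist_force: [-0.1, 0.8, -3.2]
finger_gap: 49.6
```

The part is 3 mm past the horn's top with no contact force, so the slot is going over the horn.

Request:
send_rows([
  {"travel":[0,0,1],"delta_rot":[0,0,0],"fingers":1},
  {"travel":[0,0,1],"delta_rot":[0,0,0],"fingers":1},
  {"travel":[0,0,1],"delta_rot":[0,0,0],"fingers":1},
  {"travel":[0,0,0.5],"delta_rot":[0,0,0],"fingers":1},
  {"travel":[0,0,0],"delta_rot":[0,0,0],"fingers":1},
  {"travel":[0,0,0],"delta_rot":[0,0,0],"fingers":1},
])

```text
clock: 12.6
eef_pos: [572.1, -184.0, 110.0]
eef_rot: [3.142, -0.0, 0.889]
wrist_force: [0.0, 0.8, -2.5]
finger_gap: 49.9
```

Request:
send_rows([
  {"travel":[0,0,0.5],"delta_rot":[0,0,0],"fingers":1},
  {"travel":[0,0,0.3],"delta_rot":[0,0,0],"fingers":1},
  {"travel":[0,0,0],"delta_rot":[0,0,0],"fingers":1},
  {"travel":[0,0,0],"delta_rot":[0,0,0],"fingers":1},
])

```text
clock: 13.1
eef_pos: [572.1, -184.0, 109.7]
eef_rot: [3.141, -0.0, 0.889]
wrist_force: [-3.9, 2.0, 6.0]
finger_gap: 49.7
```

Contact came at the expected home height (about 9 N). I'll release, rise and look.

Request:
send_rows([
  {"travel":[0,0,0],"delta_rot":[0,0,0],"fingers":-1},
  {"travel":[0,0,0],"delta_rot":[0,0,0],"fingers":-1},
  {"travel":[0,0,0],"delta_rot":[0,0,0],"fingers":-1},
  {"travel":[0,0,0],"delta_rot":[0,0,0],"fingers":-1},
  {"travel":[0,0,0],"delta_rot":[0,0,0],"fingers":-1},
  {"travel":[0,0,-15],"delta_rot":[0,0,0],"fingers":-1},
  {"travel":[0,0,-30],"delta_rot":[0,0,0],"fingers":-1},
  {"travel":[0,0,-40],"delta_rot":[0,0,0],"fingers":-1},
  {"travel":[0,0,-40],"delta_rot":[0,0,0],"fingers":-1},
  {"travel":[0,0,-15],"delta_rot":[0,0,0],"fingers":-1},
  {"travel":[0,0,0],"delta_rot":[0,0,0],"fingers":-1},
  {"travel":[0,0,0],"delta_rot":[0,0,0],"fingers":-1},
])

```text
clock: 14.6
eef_pos: [571.7, -183.8, 247.5]
eef_rot: [-3.139, 0.001, 0.889]
wrist_force: [-0.5, 0.2, -0.6]
finger_gap: 94.1
```

```bash
python3 - <<'E'
from h import *
st=manip.read_state();print(st["clock"],st["eef_pos"],st["finger_gap"],st["wrist_force"])
c=camera("wrist");T=T_of(c,st);P=cloud(c,T)
m=(np.hypot(P[...,0]-573,P[...,1]+184)<66)&(abs(P[...,2]-78)<8)
q=P[m];print("disc",cv2.minEnclosingCircle(q[:,:2].astype(np.float32)),np.median(q[:,2]))
A=np.c_[q[:,:2]-q[:,:2].mean(0),np.ones(len(q))];print("plane",np.linalg.lstsq(A,q[:,2],rcond=None)[0])
s=camera("scene");cv2.imwrite('pics/fin.png',np.hstack([c["color"][:,:,::-1][:, 100:400],cv2.resize(s["color"][190:290,170:320,::-1],(450,300))[:,:].repeat(1,0) if 0 else cv2.resize(s["color"][190:318,180:313,::-1],(400,384))]))
E
```

```text
14.6 [ 571.65128456 -183.79640123  247.54564677] 94.08977552557909 [-0.51521705  0.17118879 -0.55807198]
disc ((572.3770751953125, -183.8675994873047), 58.58567428588867) 77.09707823639775
plane [-1.36753332e-03 -1.18732213e-03  7.71162776e+01]
```

View pics/fin.png

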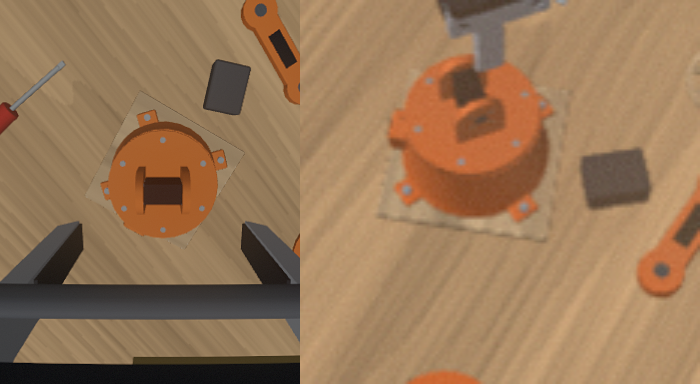

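The disc's top is at 77.1 mm (70 + 7 expected), level and centred, and the gripper is clear. I'm handing in.

```bash
python3 -c "
from cell import manip
print(manip.sign_off())"
```

```text
the job is handed in; nothing more can be done
None
```

The orange turntable is seated on the base with its slot over the horn and its disc flush on the rim. I handed the job in at about 14.7 s.

- **Fit:** I lined the yoke up with the horn by sight (horn at about 51°). The part then went straight down over the horn without turning by feel. The only contact was at home height, at about 9 N.
- **Last checks:** After release, the disc's top measured 77.1 mm, against 77 mm expected when home. It was level to about 0.1° and centred to within about 1 mm. The gripper is open and well clear of it.
- **Other things:** The foam, link and screwdriver look undisturbed in the last pictures. I did not measure the other things again, but the arm went nowhere near them.

No check failed or disagreed.

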